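# Fit the bench pin into its holder and clamp it

## Robot

A 7-joint arm with a two-finger parallel gripper is mounted at the origin on the work surface. World frame = base frame: x ahead of the robot, y to its left, z up, the work surface at z = 0. Lengths are in mm, angles in rad, forces in N, time in s.
With the tool pointing down it reaches from about 400 to 875 mm from the base axis. Payload 4.4 kg.
Tool frame: the origin (TCP) lies midway between the tips of the shut fingers; the grasp point (between the pads) lies 19 mm behind it (ctrl.pinch_z is the distance from the TCP to the grasp point, in mm); z points along the fingers, y is the line along which they close (so a half turn about z gives the same grasp; the last joint's range is limited). The gripper opens to 85 mm and grips with 20 to 120 N. Pads are 22 mm wide; open, the fingers measure 114 mm over their backs; the gripper's body (76 mm by 85 mm) begins 54 mm behind the grasp point. The pads swing forward as they close: fully open they stand 13 mm farther back than shut.
Start: joints at [1.254, 0.628, 0.038, 1.517, -0.027, 0.996, -0.02], TCP at [161.345, -629.671, 193.613] pointing down, gripper open.
Joint ranges: [-3.06, 3.06], [-0.37, 2.12], [-1.25, 1.32], [0.18, 2.47], [-1.1, 4.24], [0.23, 1.98], [-2.94, 2.94]. Speed limits (rad/s): [2.57, 2.57, 3.14, 3.14, 3.14, 3.14, 3.14].

## Interface

Orientations are given as [roll, pitch, yaw] about the fixed x, y, z axes, in that order (R = Rz(yaw) Ry(pitch) Rx(roll)).
In Python, from cell import read_state, cams, order, ctrl gives the robot as it stands.
- The arm moves only by the tool move_arm, never from a script. Its argument "targets" is text: rows parted by semicolons, each of 7 numbers parted by spaces: the gripper's target within -1 to 1 (fully open at 1, half-way at 0, shut at -1), then the shift along the tool's x, y, z in cm, then the turn, a rotation vector about the tool's x, y, z in degrees. A call has 1 to 5 rows; each row shifts and turns the commanded pose from where the row before left it, along the tool's axes as they then stand; what a row does not reach is not made up. A row lasts 1/12 s, in which the tool goes at most 41.7 mm and 7.16 degrees, less where a joint would pass 70% of its speed; a pose out of reach is approached as far as the arm can. A call with a gripper value outside its range is refused whole. The fingers move at their own pace and stop on an object; the grip force is fixed at half the most. Time passes only in rows, so rows that do not move let the fingers close. It gives the time, the measured TCP pose, the force, the opening and the grip force at its end, in the units of the state.
- read_state(): the state, without advancing time (a new reading comes with each control period).
- cams.get_image(name): name is "side" or "top" or "wrist"; returns a dict with "color" (384x512x3 uint8, red, green, blue), "fovy" (degrees; the focal length in pixels is half the picture's height over the tangent of half this angle, whatever the lens; pixels are square), "cx", "cy" (the principal point, pixels), "rvec" (rotation vector, rad) and "tvec" (3), from world to camera coordinates, as OpenCV has them. Camera axes: x right, y down, z forward; pixel columns grow to the right and rows downward; lengths in mm; the calibration is good to about 2 mm. A picture is of the moment at which its call begins. There is no depth.
- order.finish_job(): hands the job in; it is judged then, once.
The state is a dict: "clock": time; "qpos": joint angles; "qd": joint speeds; "tau": joint torques, N m; "eef_pos": TCP position; "tool_rot": TCP orientation; "force": force on the tool from outside, world axes, zero at the start; "torque": the same for the moment, N m; "width": finger opening in mm; "gripper_force": force on a finger pad.
Only numpy, scipy, OpenCV 4.12 (cv2) and the standard library are available. Lean on these libraries where they do the work, as an engineer would, in place of code of your own. Each camera call takes 0.05 s, during which the arm holds its last target. There are 200 camera calls.

## Task

Fit the bench pin for the next filing job: pick up the notched beech pin and slide its tang into the holder's socket until you feel it come up against the stop hidden inside, gently enough that the stop keeps its setting. Then leave it there, fully home, and swing the clamp lever clockwise as far as it goes so that the pin is held fast. Leave everything else on the bench where it lies.

Things in the scene. Friction and masses are not known exactly. Their poses are not given: they have to be found in the camera images.
- pin: Beech bench pin, about 75 g. Origin: centre of the block's underside; x along the pin to the tang, z up as it lies flat. Block 80 long (x -40 to +40), 44 wide, 22 mm thick; a V notch is cut in its outer end (x -40 to -5, top sloping), so grip it across its 44 mm width at x -5 to +40. From its shoulders at x +40 the tang runs to x +110. It lies left or right of the holder.
- pin_tip (a point): Centre of the tang's end face: 110 mm ahead of the pin's origin, 7 mm above its underside; axes as the pin's. The tang is 70 long, 30 wide and 14 mm thick, flush with the block's underside; its last 8 mm taper to 24 by 10 mm.
- holder: Bench-pin holder: grey base 130 x 110 x 12 mm bolted to the bench, on it a steel rectangular socket 90 long, outside 47 wide and z 38 to 68 mm, inside 33 wide and z 45 to 61. Its floor runs on 50 mm in front of the mouth as a ledge 34 mm wide that carries the pin's underside. Origin: centre of the base's underside; x from the open mouth (at x -45, towards the robot) inwards, z up.
- mouth (a point): Centre of the socket's mouth, 53 mm above the bench; axes as the holder's (x inwards). A spring plunger in the left cheek, 14 mm inside, presses the tang to the right cheek (1 to 2 N), so it drags by up to 3 N, more if held askew or pressed on the ledge. A rigid brass-tipped stop screw on the axis ends the travel 32 to 64 mm inside (differs each time, not measured), before the shoulders; 12 N shifts it.
- lever (a joint): Clamp lever on top of the socket: 0 open (arm points to the holder's left, +y), growing clockwise from above to its end stop at 1.5 rad (arm to the rear, +x). Starts at 0 to 0.25. It turns stiffly (0.12 N m, 2 N at the grip) and stays where left. Over its last 0.45 rad it presses a brass pad down on the tang, 17 mm inside the mouth, levelling and holding the pin.
- lever_grip (a point): On the axis of the lever's upright black round grip (14 mm diameter, 36 mm tall), 1 mm above its mid-height: 108 mm above the bench, 62 mm from the lever's axis.
- clamp_axis (a point): On the lever's vertical axis, at the foot of its hub: 28 mm in front of the holder's origin, 74 mm above the bench. The hub, 22 mm in diameter, reaches 15 mm above this point.
- blank: A plain beech blank, 130 x 44 x 22 mm, without tang or notch; bystander on the other side of the holder from the pin. Origin: centre of its underside, x along it.
- cap: A white printed stepped cap, 42 mm in diameter, 27 mm tall; bystander. Origin: centre of its underside.
- print_block: A white printed block 60 x 34 x 18 mm; bystander. Origin: centre of its underside.
- handpiece: A black rotary handpiece, 27 mm thick, about 175 mm long, lying; bystander. Origin: near its middle, on the bench.
- pencil: A red pencil 8 mm thick, about 170 mm long, lying; bystander. Origin: its middle, on the bench.
- brush: A small flat brush with a wooden handle, lying to the left behind the holder; bystander. Origin: on the bench, under the brush.
- file: A flat file with a wooden handle, 205 mm long, lying; bystander. Origin: where blade and handle meet, on the bench.

How it is judged (in metres and radians):
On the way:
1. the tang is home against the hidden stop while the clamp is still open (x of stop_c0 in the frame of pin_tip below 0.0045 m and distance between stop_c0 and pin_tip below 0.009 m and value of joint lever below 0.8 rad), for 0.2 s.
At the end, for the whole second after the job is handed in: The tang is in the socket with its end within 1.5 mm of the hidden stop, the pin lies level (within 4 degrees) and still, the lever is turned past 1.3 of its 1.5 rad and its pad presses on the tang with more than 3 N (x of stop_c0 in the frame of pin_tip below 0.0045 m and distance between stop_c0 and pin_tip below 0.009 m and value of joint lever above 1.3 rad and contact force between pad_c0 and pin above 3 N and angle between the z axis of pin and the z axis of holder, either way round below 0.07 rad and linear speed of pin below 0.02 m/s); the robot touches nothing.
It fails at once if the stop screw is pushed out of its setting (shifted by more than 1 mm, which takes a push of over 12 N) (distance of stop_c0 from where it was at the start of the episode above 0.001 m).
It fails at once if a bystander is moved by more than 20 mm (distance of any of blank, cap, print_block, handpiece, pencil, brush, file from where it was at the start of the episode above 0.02 m).
It also fails if it takes over 72 s, if anything falls off the work surface, if the arm or the gripper's body presses on something with over 40 N, if the wrist force passes 120 N, or if a joint passes its speed limit or range.

## Working session

There is one attempt and no reset: what is moved stays moved. The work goes in short steps, Python scripts to look and compute and a tool call to move; the robot and the scene stay as the last step left them, time stands still between calls to the robot, and variables do not carry over. Pictures are saved under pics/ and viewed, at most 10 in all, crops included, and the job is handed in when it is done.

Besides the shell and the picture viewer there is one more tool, called after "Emit:" by a JSON object that holds its "op" and its "data", one argument or row to a line. move_arm: Moves the arm, as the interface text tells. Its arguments: {"type":"object","properties":{"targets":{"type":"string"}},"required":["targets"]}

```bash
mkdir -p pics; ls
python3 - <<'E'
from cell import read_state, cams, order, ctrl
import cv2,numpy as np
s=read_state();print(s, ctrl.pinch_z)
ims=[]
for n in("top","side","wrist"):
    d=cams.get_image(n);cv2.imwrite(f"pics/{n}0.png",d["color"][...,::-1]);print(n,d["fovy"],d["cx"],d["cy"],d["rvec"],d["tvec"])
E
```

```text
pics
{'clock': 0.0, 'qpos': array([ 1.25420746,  0.62932959,  0.03846523,  1.51838057, -0.0269711 ,
        0.99632202, -0.02001267]), 'qd': array([ 0.00170931,  0.00047733, -0.00050943,  0.00113121,  0.0002891 ,
        0.00035526, -0.00209954]), 'tau': array([-3.63672689e-04, -5.63413882e+01,  1.22676082e+00, -1.93448049e+01,
        1.12060021e-02,  1.04772786e-02, -3.97123102e-06]), 'eef_pos': array([ 161.13684017, -628.97643444,  192.69631176]), 'tool_rot': array([-3.13967266e+00,  6.28948009e-05,  2.50772876e-01]), 'force': array([0.94031166, 0.10431562, 0.8508261 ]), 'torque': array([-0.02096539, -0.03395645,  0.01354453]), 'gripper_force': 0.0, 'width': 85.31254996164338} 18.700000000000003
top 51.4775086582563 260.0004100027003 187.7254563912257 [ 2.14707759 -2.09827725  0.18129552] [-27.0932688  588.64267576 941.42717812]
side 46.97567914800403 250.2937946606637 193.9078116868245 [ 2.15042871 -0.11909738  0.07389047] [-575.90959824   86.86353854 1415.87147569]
wrist 63.86704690293027 255.04915086758874 192.94753452312304 [-2.27165     1.76021452  0.28803625] [-650.59540111  -42.07068572  381.31360453]
```

View pics/top0.png

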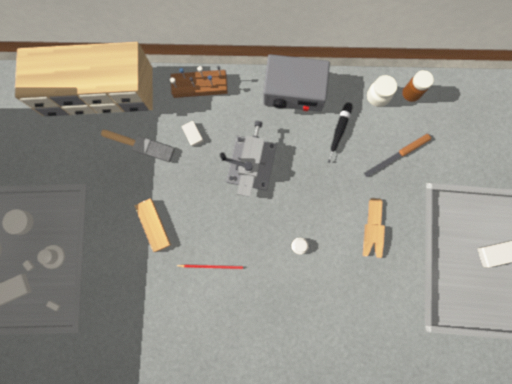

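View pics/side0.png

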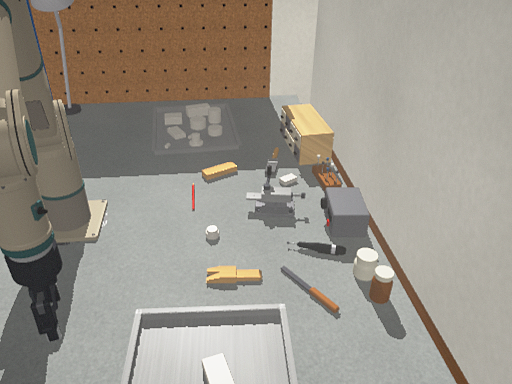

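```bash
cat > h.py <<'E'
import cv2,numpy as np
from cell import read_state, cams, order, ctrl
from scipy.spatial.transform import Rotation as Ro
def cam(d):
    f=d["color"].shape[0]/2/np.tan(np.radians(d["fovy"])/2)
    K=np.array([[f,0,d["cx"]],[0,f,d["cy"]],[0,0,1]]);R=cv2.Rodrigues(np.array(d["rvec"],float))[0];return K,R,np.array(d["tvec"],float).ravel()
def ray(d,uv):
    K,R,t=cam(d);uv=np.atleast_2d(np.array(uv,float));v=np.c_[uv,np.ones(len(uv))]@np.linalg.inv(K).T@R
    return -R.T@t,v
def onz(d,uv,z):
    c,v=ray(d,uv);return c+v*((z-c[2])/v[:,2])[:,None]
def proj(d,P):
    K,R,t=cam(d);return cv2.projectPoints(np.atleast_2d(np.array(P,float)),np.array(d["rvec"],float),t,K,None)[0].reshape(-1,2)
def orange(d):
    h=cv2.cvtColor(d["color"],cv2.COLOR_RGB2HSV);return cv2.inRange(h,(8,110,130),(25,255,255))
E
python3 - <<'E'
from h import *
d=cams.get_image("top");im=d["color"]
m=orange(d);m0=np.zeros_like(m);m0[190:270,350:400]=m[190:270,350:400]
c=max(cv2.findContours(m0,0,1)[0],key=cv2.contourArea)
print("pin outline px",c.reshape(-1,2).tolist())
r=cv2.minAreaRect(c);print(r)
a=cv2.resize(im[115:205,205:295],None,fx=5,fy=5,interpolation=cv2.INTER_CUBIC)
b=cv2.resize(im[190:265,350:400],None,fx=6,fy=6,interpolation=cv2.INTER_CUBIC)
cv2.imwrite("pics/crop1.png",np.hstack([a,b])[...,::-1])
print(onz(d,[[375,200],[375,240]],18))
s=cams.get_image("side");im=s["color"]
cv2.imwrite("pics/crop2.png",cv2.resize(im[140:230,235:325],None,fx=6,fy=6,interpolation=cv2.INTER_CUBIC)[...,::-1])
E
```

```text
pin outline px [[371, 200], [370, 201], [371, 202], [370, 203], [370, 204], [370, 205], [370, 206], [370, 207], [370, 208], [370, 209], [370, 210], [370, 211], [370, 212], [369, 213], [369, 214], [369, 215], [369, 216], [369, 217], [369, 218], [369, 219], [369, 220], [369, 221], [369, 222], [369, 223], [368, 224], [367, 225], [366, 225], [366, 226], [366, 227], [366, 228], [366, 229], [365, 230], [365, 231], [365, 232], [365, 233], [365, 234], [365, 235], [365, 236], [365, 237], [365, 238], [365, 239], [365, 240], [365, 241], [365, 242], [365, 243], [365, 244], [365, 245], [365, 246], [365, 247], [365, 248], [365, 249], [365, 250], [365, 251], [365, 252], [365, 253], [366, 253], [367, 254], [367, 253], [367, 252], [368, 251], [369, 250], [369, 249], [368, 250], [367, 249], [366, 248], [367, 247], [368, 247], [369, 247], [370, 247], [370, 246], [370, 245], [371, 244], [372, 243], [373, 242], [374, 242], [375, 243], [375, 244], [375, 245], [375, 246], [375, 247], [375, 248], [375, 249], [376, 248], [376, 247], [376, 246], [377, 245], [378, 244], [378, 243], [377, 242], [376, 241], [377
[... 503 characters left out ...]
9, 225], [379, 224], [379, 223], [378, 223], [377, 222], [378, 221], [379, 220], [380, 220], [380, 219], [379, 220], [378, 219], [378, 218], [378, 217], [379, 216], [380, 216], [379, 216], [378, 216], [377, 215], [377, 214], [377, 213], [378, 212], [379, 212], [380, 212], [380, 211], [380, 210], [380, 209], [379, 208], [380, 207], [381, 206], [380, 206], [379, 206], [378, 205], [378, 204], [379, 203], [380, 204], [379, 203], [380, 202], [381, 202], [380, 201], [380, 200], [379, 200], [378, 200], [377, 200], [376, 200], [375, 200], [374, 200], [373, 200], [372, 200]]
((374.0, 227.0), (54.0, 18.0), 90.0)
[[ 570.05219038 -308.97125356   18.        ]
 [ 468.04899673 -306.12488965   18.        ]]
```

View pics/crop1.png

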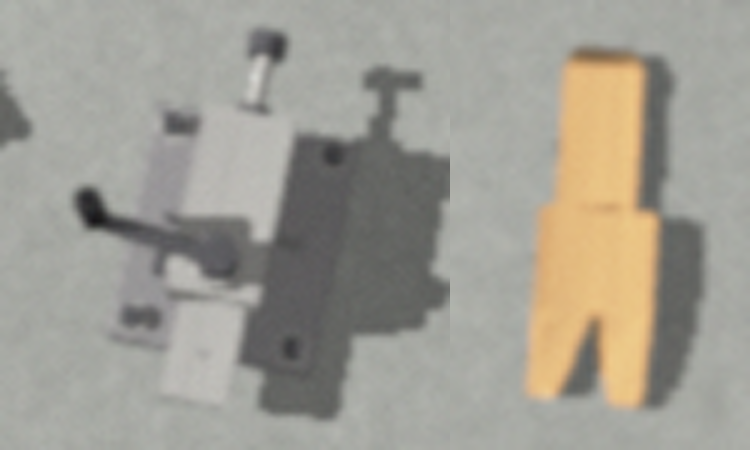

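View pics/crop2.png

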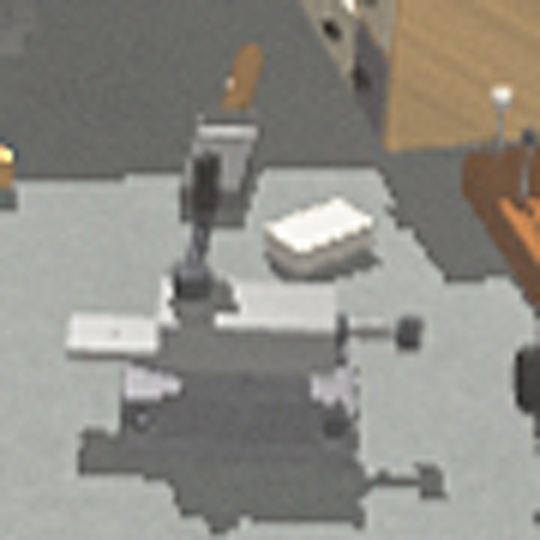

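The crops show the holder turned slightly, with its ledge front at crop (160–228, 400), socket rear at (202–295, 107–122) and the grip at (90,205). The pin lies right of it with its tang pointing away; the shoulders are at (542,205)/(659,212) and the outer end at (527,395)/(643,407).

Run:
```python
from h import *
d=cams.get_image("top")
A=lambda p:(np.array(p,float)+.5)/5-.5+[205,115]
B=lambda p:(np.array(p,float)-[450,0]+.5)/6-.5+[350,190]
def show(n,P): print(n,np.round(P,1).tolist())
rear=onz(d,A([[202,107],[295,122]]),68);led=onz(d,A([[160,398],[228,407]]),45);base=onz(d,A([[110,335],[305,372],[180,122],[333,152],[290,348],[140,318]]),12)
show("rear",rear);show("ledge",led);show("base",base)
ax=rear.mean(0)-led.mean(0);print("yaw ax",np.arctan2(ax[1],ax[0]),np.linalg.norm(ax[:2]),"rear w",np.linalg.norm(rear[1]-rear[0]),np.arctan2(*(rear[0]-rear[1])[[1,0]])-np.pi/2)
h=led[:].mean(0)+ax*95/140; show("holder origin",h)
show("grip top z125",onz(d,A([[88,196],[92,210]]),125))
show("hub z89",onz(d,A([220,255]),89))
sh=onz(d,B([[542,205],[659,212]]),22);ou=onz(d,B([[527,395],[643,407]]),22);te=onz(d,B([[568,62],[643,66]]),14)
show("sh",sh);show("out",ou);show("tangend",te)
for a,b in((sh.mean(0),ou.mean(0)),(te.mean(0),sh.mean(0)),(sh[0],ou[0]),(sh[1],ou[1])):print(np.arctan2((a-b)[1],(a-b)[0]),np.linalg.norm(a-b))
```

```text
rear [[718.0, 27.2, 68.0], [711.1, -19.8, 68.0]]
ledge [[572.7, 44.9, 45.0], [568.9, 10.6, 45.0]]
base [[610.9, 74.5, 12.0], [593.5, -27.7, 12.0], [727.2, 41.7, 12.0], [712.4, -40.0, 12.0], [606.1, -19.6, 12.0], [620.3, 59.2, 12.0]]
yaw ax -0.16608006598295036 145.69929487914376 rear w 47.514700313177144 -0.14479314873335802
holder origin [668.3, 11.4, 60.6]
grip top z125 [[655.1, 76.4, 125.0], [648.4, 74.2, 125.0]]
hub z89 [[636.6, 15.0, 89.0]]
sh [[508.1, -280.7, 22.0], [506.3, -329.8, 22.0]]
out [[428.9, -272.6, 22.0], [425.1, -320.6, 22.0]]
tangend [[570.6, -295.3, 14.0], [569.6, -327.4, 14.0]]
-0.10746872679385794 80.63351856456717
-0.0965581565070379 63.69061189910338
-0.10157248390616867 79.59731267680881
-0.11321515554325895 81.67245654316395
```

Emit:
{"op": "move_arm", "data": {
  "targets": "1 0 0 0 0 0 7; 1 0 0 0 0 0 7; 1 0 0 0 0 0 6.3; 1 1.4 -1.8 0 0 0 0; 1 2 -2.5 0 0 0 0"
}}

```text
clock: 0.72
eef_pos: [196.4, -592.1, 193.4]
tool_rot: [3.139, 0.002, -0.11]
force: [1.6, -0.9, -0.4]
width: 85.2
gripper_force: 0.0
```

Emit:
{"op": "move_arm", "data": {
  "targets": "1 2 -2.6 0 0 0 0; 1 2 -2.6 0 0 0 0; 1 2 -2.6 0 0 0 0; 1 2 -2.6 0 0 0 0; 1 2 -2.6 0 0 0 0"
}}

```text
clock: 1.13
eef_pos: [313.5, -470.2, 193.7]
tool_rot: [3.141, -0.0, -0.104]
force: [0.7, 0.7, -0.1]
width: 85.2
gripper_force: 0.0
```

Emit:
{"op": "move_arm", "data": {
  "targets": "1 2 -2.6 0 0 0 0; 1 2 -2.6 0 0 0 0; 1 2 -2.6 0 0 0 0; 1 2 -2.6 2 0 0 0; 1 2 -2.6 2 0 0 0"
}}

```text
clock: 1.55
eef_pos: [427.4, -352.1, 154.4]
tool_rot: [3.14, -0.003, -0.104]
force: [1.2, -0.4, -0.5]
width: 85.2
gripper_force: 0.0
```

Emit:
{"op": "move_arm", "data": {
  "targets": "1 1.9 -2.4 1 0 0 0; 1 1.6 -2 1 0 0 0; 1 0 0 0 0 0 0; 1 0 0 0 0 0 0"
}}

```text
clock: 1.88
eef_pos: [465.7, -310.4, 132.9]
tool_rot: [-3.14, 0.001, -0.099]
force: [-0.9, -0.2, 0.5]
width: 85.4
gripper_force: 0.0
```

Run:
```python
from h import *
s=read_state();print(s["eef_pos"],s["tool_rot"])
d=cams.get_image("wrist");cv2.imwrite("pics/w1.png",d["color"][...,::-1])
m=orange(d);m=cv2.morphologyEx(m,cv2.MORPH_CLOSE,np.ones((7,7)))
c=max(cv2.findContours(m,0,1)[0],key=cv2.contourArea);print(cv2.contourArea(c),cv2.boundingRect(c))
a=cv2.approxPolyDP(c,5,True).reshape(-1,2)
for p in a:print(p,onz(d,p,22)[0].round(1),onz(d,p,14)[0].round(1))
```

```text
[ 465.70904141 -310.39165888  132.90275128] [-3.14048444e+00  9.55128241e-04 -9.94564684e-02]
3565.0 (228, 66, 42, 145)
[260  66] [ 566.8 -326.    22. ] [ 567.3 -326.1   14. ]
[233  71] [ 565.1 -301.9   22. ] [ 565.5 -301.4   14. ]
[235 119] [ 523.8 -298.7   22. ] [ 523.2 -298.2   14. ]
[242 132] [ 511.3 -303.9   22. ] [ 510.4 -303.4   14. ]
[228 139] [ 506.1 -290.    22. ] [ 505.  -289.1   14. ]
[228 166] [ 480.2 -286.7   22. ] [ 478.4 -285.8   14. ]
[236 177] [ 468.4 -293.1   22. ] [ 466.3 -292.4   14. ]
[229 185] [ 461.  -285.2   22. ] [ 458.6 -284.3   14. ]
[231 210] [ 434.3 -283.9   22. ] [ 431.2 -283.    14. ]
[243 180] [ 464.7 -299.6   22. ] [ 462.5 -299.1   14. ]
[256 182] [ 461.4 -312.2   22. ] [ 459.1 -312.    14. ]
[268 209] [ 431.7 -321.5   22. ] [ 428.6 -321.6   14. ]
[263 155] [ 487.7 -321.5   22. ] [ 486.  -321.5   14. ]
[269 140] [ 501.4 -328.4   22. ] [ 500.1 -328.7   14. ]
[258 139] [ 503.4 -318.2   22. ] [ 502.2 -318.1   14. ]
```

View pics/w1.png

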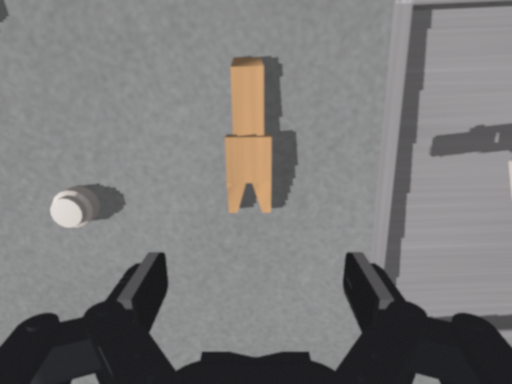

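The wrist view shows the pin straight ahead, with its shoulders at (226–272,137) and the fingers straddling column 255. There is about a 4 mm difference between cameras, so I take the mean and go down.

Emit:
{"op": "move_arm", "data": {
  "targets": "1 0.8 -0.7 2.5 0 0 0; 1 0 0 3 0 0 0; 1 0 0 3 0 0 0; 1 0 0 1 0 0 0; 1 0 0 0 0 0 0"
}}

```text
clock: 2.35
eef_pos: [470.7, -306.7, 36.8]
tool_rot: [-3.14, 0.005, -0.106]
force: [0.2, 0.6, 0.3]
width: 84.9
gripper_force: 0.0
```

Run:
```python
from h import *
s=read_state();print(s["eef_pos"],s["tool_rot"],s["force"])
d=cams.get_image("wrist");cv2.imwrite("pics/w2.png",d["color"][...,::-1])
```

```text
[ 470.74074167 -306.66384391   36.79745817] [-3.14039952  0.0046044  -0.10588239] [0.23071556 0.55329599 0.31911746]
```

View pics/w2.png

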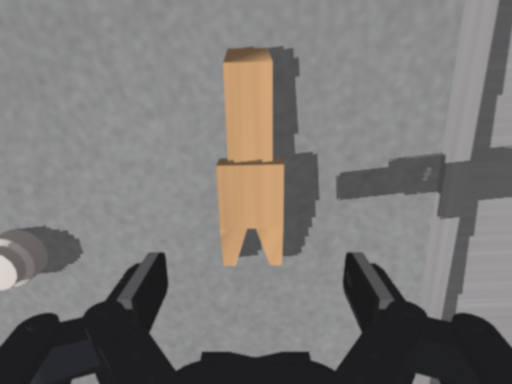

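The pin is centred at column 251 against the finger middle at 255, so it is 2–3 mm to the left. I shift, go down and close.

Emit:
{"op": "move_arm", "data": {
  "targets": "1 0.35 -0.25 1.5 0 0 0; 1 0 0 1.5 0 0 0; 1 0 0 0.5 0 0 0; 1 0 0 0 0 0 0; 1 0 0 0 0 0 0"
}}

```text
clock: 2.82
eef_pos: [477.6, -305.1, 5.0]
tool_rot: [3.141, -0.002, -0.104]
force: [-0.1, 0.0, -0.2]
width: 85.3
gripper_force: 0.0
```

Emit:
{"op": "move_arm", "data": {
  "targets": "-1 0 0 0 0 0 0; -1 0 0 0 0 0 0; -1 0 0 0 0 0 0; -1 0 0 0 0 0 0; -1 0 0 0 0 0 0"
}}

```text
clock: 3.23
eef_pos: [477.3, -304.1, 3.9]
tool_rot: [3.141, -0.0, -0.104]
force: [0.4, 0.9, -0.7]
width: 25.3
gripper_force: 0.0
```

Emit:
{"op": "move_arm", "data": {
  "targets": "-1 0 0 0 0 0 0; -1 0 0 0 0 0 0; -1 0 0 0 0 0 0; -1 0 0 0 0 0 0; -1 0 0 0 0 0 0"
}}

```text
clock: 3.65
eef_pos: [477.1, -304.0, 3.6]
tool_rot: [-3.142, 0.0, -0.103]
force: [0.2, 0.2, -0.2]
width: -0.0
gripper_force: 0.0
```

The fingers closed to zero, so the pin was missed. I look before doing anything else.

Run:
```python
from h import *
d=cams.get_image("wrist");t=cams.get_image("top");s=cams.get_image("side")
a=d["color"];b=cv2.resize(t["color"][170:290,330:430],None,fx=3.2,fy=3.2,interpolation=cv2.INTER_CUBIC)
c=cv2.resize(s["color"][210:306,170:298],None,fx=2,fy=2,interpolation=cv2.INTER_CUBIC)
o=np.zeros((600,800,3),np.uint8);o[:384,:450]=a[:,:450];o[:384,455:775]=b;o[390:582,:256]=c
cv2.imwrite("pics/m1.png",o[...,::-1])
st=read_state();print(st["eef_pos"],proj(t,st["eef_pos"]),proj(s,st["eef_pos"]),proj(d,st["eef_pos"]))
```

```text
[ 477.19285416 -304.04017279    3.60455589] [[372.52851227 236.66543004]] [[225.76853425 275.36955203]] [[252.90264723 224.92592326]]
```

View pics/m1.png

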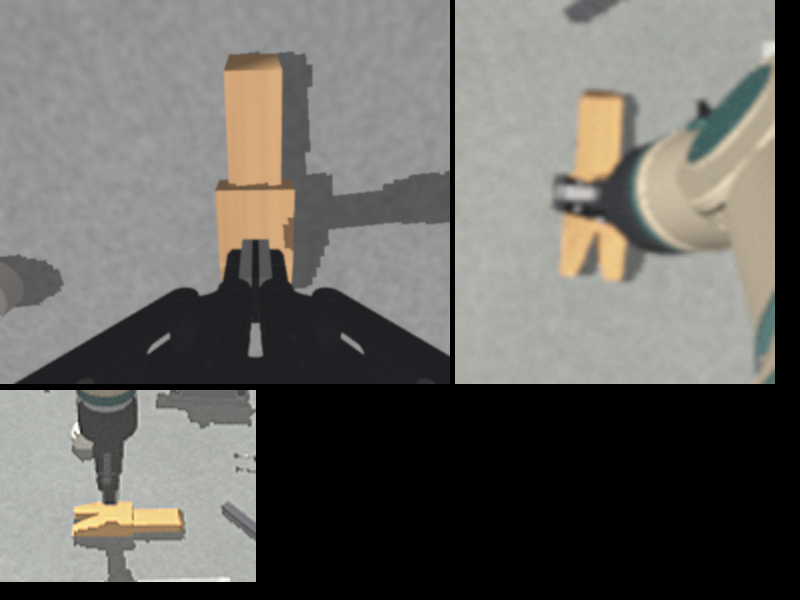

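The picture shows the shut fingertips standing just above the block: wrist tips at (255,240), side tip at about (225,265). The projected TCP is lower in side, at (226,275). I'll work out how high the tips really are.

Run:
```python
from h import *
d=cams.get_image("wrist");s=cams.get_image("side");st=read_state();p=st["eef_pos"]
for z in (0,5,10,15,20,25,30): print(z,proj(s,p+[0,0,z])[0].round(1),proj(d,p+[0,0,z])[0].round(1))
im=s["color"]; g=im[250:290,215:236].astype(int).sum(2)//3
for i,r in enumerate(g):print(250+i,r.tolist())
K,R,t=cam(d);print("cam centre rel tcp",-R.T@t-p,R)
```

```text
0 [225.8 275.4] [252.9 225. ]
5 [225.7 274. ] [252.9 228.3]
10 [225.7 272.7] [252.8 231.8]
15 [225.6 271.3] [252.8 235.4]
20 [225.6 270. ] [252.7 239.3]
25 [225.5 268.6] [252.6 243.3]
30 [225.5 267.2] [252.6 247.6]
250 [180, 185, 166, 52, 68, 66, 77, 94, 95, 93, 83, 68, 70, 69, 62, 82, 161, 189, 181, 185, 180]
251 [183, 188, 181, 93, 76, 84, 88, 96, 96, 93, 87, 86, 83, 69, 73, 117, 175, 186, 184, 179, 180]
252 [182, 187, 186, 136, 70, 76, 83, 90, 91, 91, 81, 79, 80, 73, 96, 175, 184, 181, 180, 180, 180]
253 [178, 182, 183, 126, 59, 71, 79, 89, 90, 87, 77, 68, 70, 72, 115, 199, 179, 182, 178, 180, 180]
254 [178, 184, 182, 91, 65, 74, 87, 107, 100, 100, 85, 73, 72, 66, 110, 198, 183, 184, 176, 177, 179]
255 [179, 184, 181, 95, 62, 78, 84, 101, 102, 98, 82, 70, 73, 64, 97, 198, 180, 180, 176, 175, 179]
256 [179, 182, 182, 131, 59, 69, 80, 90, 88, 91, 80, 70, 70, 72, 125, 195, 182, 185, 179, 173, 175]
257 [181, 179, 181, 165, 52, 67, 73, 86, 84, 85, 74, 70, 67, 67, 123, 190, 180, 181, 184, 179, 180]
258 [180, 181, 187, 179, 66, 63, 71, 73, 76, 77, 68, 71, 64, 68, 119, 193, 181, 178, 177,
[... 2876 characters left out ...]
, 115, 108, 110, 105, 109, 108, 108, 110, 109, 108]
286 [109, 107, 107, 107, 106, 105, 106, 107, 108, 106, 107, 111, 109, 109, 108, 109, 110, 109, 107, 110, 110]
287 [103, 105, 104, 106, 107, 103, 106, 104, 109, 107, 106, 106, 108, 108, 109, 109, 112, 110, 111, 106, 109]
288 [103, 95, 102, 104, 105, 106, 100, 107, 108, 108, 108, 104, 109, 108, 108, 110, 110, 105, 106, 106, 105]
289 [159, 159, 163, 155, 97, 101, 98, 100, 104, 106, 109, 107, 106, 107, 108, 109, 103, 99, 104, 101, 97]
cam centre rel tcp [ 81.62940027  -9.75384368 181.18125316] [[-1.02059288e-01 -9.94778317e-01 -4.76681214e-05]
 [-9.43548881e-01  9.67882244e-02  3.16776811e-01]
 [-3.15118089e-01  3.23749930e-02 -9.48500105e-01]]
```

Both views put the real tips 20 mm or more above the reported TCP. A gentle touch on the block's top (z 22) will settle it.

Emit:
{"op": "move_arm", "data": {
  "targets": "-1 0 0 0.1 0 0 0; -1 0 0 0.1 0 0 0; -1 0 0 0 0 0 0"
}}

```text
clock: 4.15
eef_pos: [477.0, -304.0, 1.4]
tool_rot: [-3.141, 0.0, -0.104]
force: [-0.3, 0.8, 0.6]
width: -0.3
gripper_force: 0.0
```

Emit:
{"op": "move_arm", "data": {
  "targets": "-1 0 0 0.1 0 0 0; -1 0 0 0.1 0 0 0; -1 0 0 0 0 0 0"
}}

```text
clock: 4.4
eef_pos: [477.0, -304.0, -0.6]
tool_rot: [-3.141, 0.0, -0.103]
force: [-0.2, 0.1, 0.3]
width: 0.0
gripper_force: 0.0
```

Emit:
{"op": "move_arm", "data": {
  "targets": "-1 0 0 0.1 0 0 0; -1 0 0 0.1 0 0 0; -1 0 0 0 0 0 0"
}}

```text
clock: 4.65
eef_pos: [477.1, -304.0, -2.5]
tool_rot: [-3.141, 0.0, -0.104]
force: [-0.8, -0.1, 0.2]
width: -0.1
gripper_force: 0.0
```

Emit:
{"op": "move_arm", "data": {
  "targets": "-1 0 0 0.1 0 0 0; -1 0 0 0.1 0 0 0; -1 0 0 0 0 0 0"
}}

```text
clock: 4.9
eef_pos: [477.1, -304.0, -4.6]
tool_rot: [-3.141, 0.0, -0.104]
force: [0.4, -1.3, -0.7]
width: -0.0
gripper_force: 0.0
```

Emit:
{"op": "move_arm", "data": {
  "targets": "-1 0 0 0.1 0 0 0; -1 0 0 0.1 0 0 0; -1 0 0 0 0 0 0"
}}

```text
clock: 5.15
eef_pos: [477.1, -304.0, -6.6]
tool_rot: [-3.141, 0.0, -0.104]
force: [-0.1, -0.5, -0.2]
width: 0.2
gripper_force: 0.0
```

Emit:
{"op": "move_arm", "data": {
  "targets": "-1 0 0 0.1 0 0 0; -1 0 0 0.1 0 0 0; -1 0 0 0 0 0 0"
}}

```text
clock: 5.4
eef_pos: [477.1, -304.0, -8.6]
tool_rot: [-3.141, 0.0, -0.104]
force: [-0.3, -0.2, 0.2]
width: 0.3
gripper_force: 0.0
```

Run:
```python
from h import *
d=cams.get_image("wrist");t=cams.get_image("top");s=cams.get_image("side")
a=d["color"][150:330,170:340];a=cv2.resize(a,None,fx=2.2,fy=2.2);b=cv2.resize(t["color"][190:260,350:400],None,fx=6,fy=6,interpolation=cv2.INTER_CUBIC)
c=cv2.resize(s["color"][245:295,195:275],None,fx=4,fy=4,interpolation=cv2.INTER_CUBIC)
o=np.zeros((600,800,3),np.uint8);o[:a.shape[0],:a.shape[1]]=a;o[:420,455:755]=b;o[400:600,:320]=c
cv2.imwrite("pics/m2.png",o[...,::-1])
st=read_state();print(st["eef_pos"],st["force"])
```

```text
[ 477.16128743 -304.04825815   -8.41312353] [-0.76841241 -0.67345038 -0.07747445]
```

View pics/m2.png

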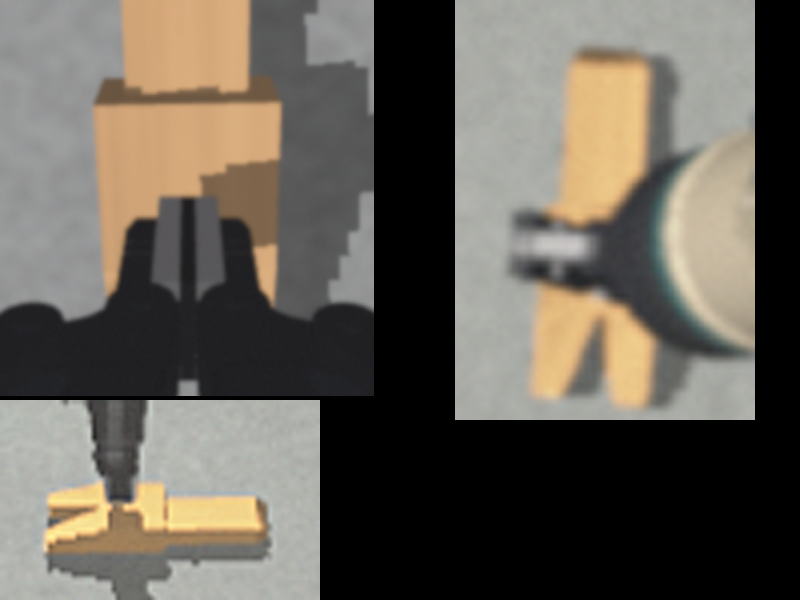

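The side crop shows the shut tips at the block's top face, nearly touching. They sit over the block just ahead of the notch. I continue gently.

Emit:
{"op": "move_arm", "data": {
  "targets": "-1 0 0 0.1 0 0 0; -1 0 0 0.1 0 0 0; -1 0 0 0 0 0 0"
}}

```text
clock: 5.8
eef_pos: [477.1, -304.0, -10.5]
tool_rot: [-3.141, 0.0, -0.104]
force: [0.2, -0.2, 0.3]
width: -0.2
gripper_force: 0.0
```

Emit:
{"op": "move_arm", "data": {
  "targets": "-1 0 0 0.1 0 0 0; -1 0 0 0.1 0 0 0; -1 0 0 0 0 0 0"
}}

```text
clock: 6.05
eef_pos: [477.1, -304.0, -12.6]
tool_rot: [-3.141, 0.0, -0.104]
force: [0.5, -0.3, -0.5]
width: -0.1
gripper_force: 0.0
```

Emit:
{"op": "move_arm", "data": {
  "targets": "-1 0 0 0.1 0 0 0; -1 0 0 0.1 0 0 0; -1 0 0 0 0 0 0"
}}

```text
clock: 6.3
eef_pos: [477.1, -304.0, -14.6]
tool_rot: [-3.141, 0.0, -0.103]
force: [0.0, 0.1, -0.1]
width: 0.1
gripper_force: 0.0
```

Emit:
{"op": "move_arm", "data": {
  "targets": "-1 0 0 0.1 0 0 0; -1 0 0 0.1 0 0 0; -1 0 0 0 0 0 0"
}}

```text
clock: 6.55
eef_pos: [477.3, -304.1, -15.6]
tool_rot: [3.142, -0.0, -0.104]
force: [-1.8, 1.6, 7.7]
width: -0.1
gripper_force: 3.8
```

Run:
```python
from h import *
s=cams.get_image("side");st=read_state();p=st["eef_pos"];print(p,st["force"])
g=s["color"][262:286,215:236].astype(int).sum(2)//3
for i,r in enumerate(g):print(262+i,r.tolist())
for z in (10,15,20,25,30,35,40):print(z,proj(s,[p[0],p[1],z])[0].round(1))
```

```text
[ 477.28147623 -304.15808663  -15.5845819 ] [-1.28527828  0.5849223   7.01179614]
262 [178, 178, 186, 165, 49, 67, 71, 86, 87, 89, 76, 69, 67, 61, 101, 183, 184, 178, 177, 183, 187]
263 [178, 180, 185, 180, 93, 64, 71, 81, 80, 79, 76, 69, 68, 58, 103, 193, 183, 177, 178, 180, 187]
264 [180, 176, 179, 181, 104, 54, 66, 70, 73, 71, 76, 71, 65, 62, 106, 193, 180, 178, 178, 178, 182]
265 [177, 174, 182, 185, 169, 47, 57, 72, 68, 71, 66, 65, 64, 81, 143, 199, 188, 186, 185, 186, 185]
266 [180, 186, 192, 203, 206, 165, 117, 87, 66, 70, 67, 67, 77, 120, 158, 200, 195, 193, 194, 198, 196]
267 [192, 192, 190, 193, 203, 202, 143, 85, 65, 67, 70, 64, 83, 136, 158, 206, 197, 196, 198, 196, 195]
268 [199, 199, 195, 198, 198, 202, 141, 85, 63, 67, 69, 64, 78, 132, 159, 207, 198, 197, 197, 201, 196]
269 [200, 199, 198, 198, 202, 201, 135, 84, 65, 68, 66, 62, 79, 133, 158, 205, 197, 198, 196, 197, 195]
270 [208, 208, 207, 205, 207, 207, 137, 81, 64, 68, 66, 65, 78, 139, 180, 206, 202, 199, 198, 200, 195]
271 [172, 171, 166, 165, 182, 208, 154, 92, 55, 59, 60, 61, 75, 130, 163, 208, 200, 199, 199, 20
[... 961 characters left out ...]
, 124, 124, 124, 128, 123, 126]
281 [124, 126, 127, 126, 126, 127, 125, 124, 124, 127, 127, 125, 126, 124, 127, 127, 124, 125, 124, 127, 123]
282 [124, 125, 122, 123, 123, 127, 126, 126, 122, 124, 124, 126, 120, 126, 123, 122, 125, 124, 121, 123, 122]
283 [118, 114, 112, 116, 110, 113, 112, 113, 112, 115, 114, 116, 117, 116, 114, 113, 111, 114, 115, 116, 111]
284 [109, 108, 105, 108, 105, 107, 107, 107, 106, 109, 110, 109, 114, 107, 107, 106, 107, 108, 111, 111, 112]
285 [110, 109, 111, 109, 109, 107, 106, 109, 109, 109, 112, 110, 111, 109, 109, 109, 110, 109, 108, 111, 110]
10 [225.7 273.7]
15 [225.7 272.3]
20 [225.7 271. ]
25 [225.6 269.6]
30 [225.6 268.2]
35 [225.5 266.9]
40 [225.5 265.5]
```

Contact comes at a reported z of −15.4 with the block's top at 22. So the real tips stand 37.4 mm behind the reported TCP (twice pinch_z), and stiffness is about 7 N/mm. The fingers are already centred on the block. I open and descend with that correction.

Emit:
{"op": "move_arm", "data": {
  "targets": "-1 0 0 -0.5 0 0 0; 1 0 0 0 0 0 0; 1 0 0 0 0 0 0; 1 0 0 0 0 0 0; 1 0 0 0 0 0 0"
}}

```text
clock: 7.02
eef_pos: [477.1, -304.0, -11.6]
tool_rot: [-3.141, 0.0, -0.103]
force: [-0.3, -0.5, 0.2]
width: 48.1
gripper_force: 0.0
```

Emit:
{"op": "move_arm", "data": {
  "targets": "1 0 0 0 0 0 0; 1 0 0 0 0 0 0; 1 0 0 0 0 0 0; 1 0 0 0 0 0 0; 1 0 0 0 0 0 0"
}}

```text
clock: 7.43
eef_pos: [477.2, -304.1, -11.4]
tool_rot: [3.142, 0.0, -0.104]
force: [-0.1, 0.5, 0.1]
width: 85.3
gripper_force: 0.0
```

Emit:
{"op": "move_arm", "data": {
  "targets": "1 0 0 0.8 0 0 0; 1 0 0 0.8 0 0 0; 1 0 0 0.6 0 0 0; 1 0 0 0.3 0 0 0; 1 0 0 0 0 0 0"
}}

```text
clock: 7.85
eef_pos: [476.3, -303.6, -37.7]
tool_rot: [-3.141, 0.002, -0.104]
force: [-0.3, -0.2, -0.4]
width: 85.3
gripper_force: 0.0
```

Emit:
{"op": "move_arm", "data": {
  "targets": "-1 0 0 0 0 0 0; -1 0 0 0 0 0 0; -1 0 0 0 0 0 0; -1 0 0 0 0 0 0; -1 0 0 0 0 0 0"
}}

```text
clock: 8.27
eef_pos: [477.7, -304.4, -35.7]
tool_rot: [3.141, -0.001, -0.103]
force: [-1.2, 0.1, 4.2]
width: 42.9
gripper_force: 62.2
```

Emit:
{"op": "move_arm", "data": {
  "targets": "-1 0 0 0 0 0 0; -1 0 0 0 0 0 0; -1 0 0 0 0 0 0; -1 0 0 0 0 0 0; -1 0 0 0 0 0 0"
}}

```text
clock: 8.68
eef_pos: [477.7, -304.4, -35.7]
tool_rot: [3.141, -0.001, -0.103]
force: [-0.7, 0.4, 5.1]
width: 42.8
gripper_force: 62.2
```

Emit:
{"op": "move_arm", "data": {
  "targets": "-1 0 0 -1 0 0 0; -1 0 0 -2 0 0 0; -1 0 0 -2.5 0 0 0; -1 0 0 -2.5 0 0 2.9; -1 -0.2 -2 0 0 0 0"
}}

```text
clock: 9.1
eef_pos: [480.5, -290.6, 48.5]
tool_rot: [3.135, -0.009, -0.162]
force: [0.9, -0.2, -0.4]
width: 42.8
gripper_force: 61.5
```

Emit:
{"op": "move_arm", "data": {
  "targets": "-1 -0.3 -2.8 0 0 0 0; -1 -0.3 -2.8 0 0 0 0; -1 -0.3 -2.8 0 0 0 0; -1 -0.3 -2.8 0 0 0 0; -1 -0.3 -2.8 0 0 0 0"
}}

```text
clock: 9.52
eef_pos: [484.7, -142.0, 44.1]
tool_rot: [-3.141, 0.0, -0.154]
force: [0.9, -0.2, 0.4]
width: 42.4
gripper_force: 61.5
```

Emit:
{"op": "move_arm", "data": {
  "targets": "-1 -0.3 -2.8 0 0 0 0; -1 -0.3 -2.8 0 0 0 0; -1 -0.3 -2.8 0 0 0 0; -1 -0.3 -2.8 0 0 0 0; -1 -0.3 -2.8 0 0 0 0"
}}

```text
clock: 9.93
eef_pos: [491.3, -1.3, 44.0]
tool_rot: [-3.141, 0.0, -0.154]
force: [0.6, 0.7, -0.4]
width: 42.9
gripper_force: 61.5
```

Emit:
{"op": "move_arm", "data": {
  "targets": "-1 -0.1 -2 0 0 0 0; -1 0 -1 0 0 0 0; -1 0 0 0 0 0 0; -1 0 0 0 0 0 0"
}}

```text
clock: 10.27
eef_pos: [495.3, 26.4, 43.8]
tool_rot: [3.141, -0.0, -0.154]
force: [-0.1, -0.4, -0.2]
width: 42.9
gripper_force: 61.5
```

Run:
```python
from h import *
d=cams.get_image("wrist");t=cams.get_image("top");s=cams.get_image("side")
np.savez("f1.npz",w=d["color"],t=t["color"],s=s["color"])
o=np.zeros((600,800,3),np.uint8);o[:384,:512]=d["color"]
o[:600,512:]=cv2.resize(t["color"][115:265,205:277],(288,600),interpolation=cv2.INTER_CUBIC)
o[385:600,:510]=cv2.resize(s["color"][172:215,205:307],(510,215),interpolation=cv2.INTER_CUBIC)
cv2.imwrite("pics/m3.png",o[...,::-1])
```

```text
(no output)
```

View pics/m3.png

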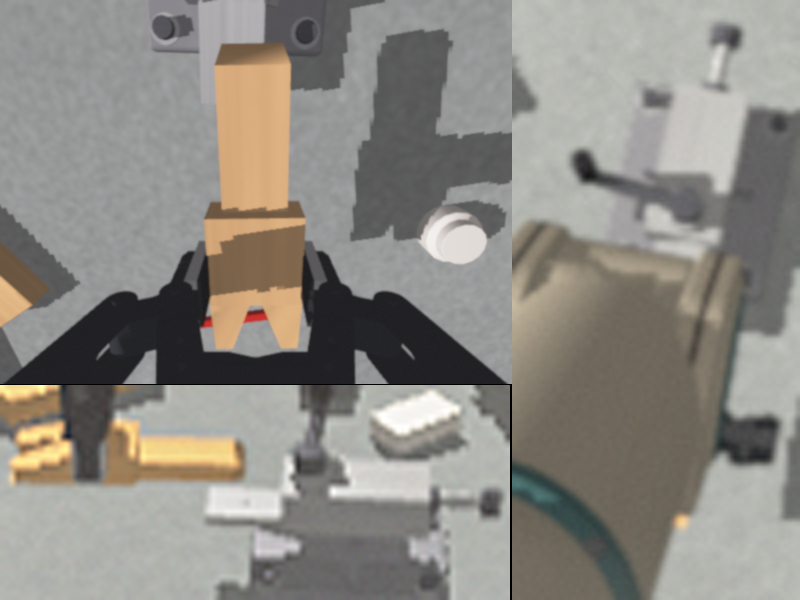

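The wrist picture shows the tang tip at columns 217–290 and the ledge left of it at columns 200–266. The holder axis is about 10 mm to the left, matching the planned position. Now a finer measurement of the ledge edges.

Run:
```python
from h import *
d=cams.get_image("wrist");st=read_state();p=st["eef_pos"];yaw=st["tool_rot"][2];print(p,yaw)
g=cv2.GaussianBlur(cv2.cvtColor(d["color"],cv2.COLOR_RGB2GRAY),(1,5),0).astype(int)
def tool(P): 
    v=P-p;c,s=np.cos(yaw),np.sin(yaw);return np.array([v[0]*c+v[1]*s,-v[0]*s+v[1]*c])  # ahead,left
for r in (4,14,24,34): print(r,g[r,192:276].tolist()) if r in(4,34) else None
def edge(r,a,b):
    k=np.abs(np.diff(cv2.GaussianBlur(g[r:r+1].astype(np.float32),(5,1),0)[0]))[a:b];i=np.arange(a,b);return (i*k**3).sum()/(k**3).sum()+.5
L=[];Rr=[]
for r in range(2,98,8): L.append([edge(r,192,212),r])
for r in range(2,40,6): Rr.append([edge(r,258,276),r])
for n,E in(("L",L),("R",Rr)):
    P=onz(d,E,45);T=np.array([tool(q[:2]) for q in P]);print(n,np.round(E,1).tolist());print(T.round(1).tolist(),"slope",np.polyfit(T[:,0],T[:,1],1))
h=onz(d,[[165,27],[305,31]],12);print("bolts",[tool(q[:2]).round(1) for q in h])
print("tip top face z=96-ish",[tool(q[:2]).round(1) for q in onz(d,[[217,65],[290,65]],43.8+35.7+14)])
print("shoulder",[tool(q[:2]).round(1) for q in onz(d,[[205,218],[303,218]],43.8+35.7+22)])
```

```text
[495.1535027   25.08298385  43.72870313] -0.15710863959095622
4 [115, 137, 160, 171, 172, 167, 163, 165, 169, 170, 170, 170, 170, 171, 170, 171, 172, 173, 174, 174, 174, 173, 172, 171, 169, 167, 167, 168, 170, 172, 174, 175, 177, 179, 180, 180, 179, 177, 176, 175, 175, 175, 174, 175, 175, 176, 177, 178, 178, 178, 177, 177, 176, 176, 175, 176, 177, 177, 177, 176, 176, 176, 177, 178, 178, 177, 175, 166, 141, 106, 89, 83, 84, 87, 90, 92, 93, 94, 94, 95, 94, 90, 86, 85]
34 [138, 141, 151, 165, 172, 172, 171, 171, 171, 172, 173, 172, 172, 171, 171, 171, 171, 172, 172, 172, 172, 172, 171, 170, 168, 166, 167, 167, 168, 170, 172, 174, 175, 177, 177, 177, 177, 175, 174, 173, 173, 173, 173, 173, 173, 174, 176, 177, 177, 176, 176, 175, 174, 175, 175, 176, 176, 176, 176, 176, 176, 176, 176, 176, 175, 175, 170, 151, 116, 91, 85, 84, 84, 84, 84, 84, 83, 84, 84, 84, 84, 84, 84, 85]Traceback (most recent call last):
  File "<stdin>", line 13, in <module>
  File "<stdin>", line 5, in tool
ValueError: operands could not be broadcast together with shapes (2,) (3,)
```

Run:
```python
from h import *
d=cams.get_image("wrist");st=read_state();p=st["eef_pos"];yaw=st["tool_rot"][2];print(p,yaw)
g=cv2.GaussianBlur(cv2.cvtColor(d["color"],cv2.COLOR_RGB2GRAY),(1,5),0).astype(np.float32)
def tool(P): 
    v=P[:2]-p[:2];c,s=np.cos(yaw),np.sin(yaw);return np.array([v[0]*c+v[1]*s,-v[0]*s+v[1]*c])  # ahead,left
def edge(r,a,b):
    k=np.abs(np.diff(g[r]))[a:b];i=np.arange(a,b);return (i*k**2).sum()/(k**2).sum()+.5
L=[[edge(r,190,200),r] for r in range(2,95,8)];Rr=[[edge(r,255,266),r] for r in range(2,40,6)]
for n,E in(("L",L),("R",Rr)):
    P=onz(d,E,45);T=np.array([tool(q) for q in P]);print(n,np.round(E,1).tolist());print(T.round(1).tolist(),"slope",np.polyfit(T[:,0],T[:,1],1))
h=onz(d,[[165,27],[305,31]],12);print("bolts",[tool(q).round(1) for q in h])
print("tip",[tool(q).round(1) for q in onz(d,[[217,65],[290,65]],43.8+35.7+14)])
print("shoulder",[tool(q).round(1) for q in onz(d,[[205,218],[303,218]],43.8+35.7+22)])
```

```text
[495.17817636  25.36369339  43.69640813] -0.15681827734320386
L [[194.8, 2.0], [193.8, 10.0], [194.0, 18.0], [193.9, 26.0], [194.6, 34.0], [195.0, 42.0], [195.1, 50.0], [195.5, 58.0], [195.7, 66.0], [195.9, 74.0], [196.0, 82.0], [196.2, 90.0]]
[[124.8, 29.2], [121.2, 30.0], [117.6, 30.1], [113.9, 30.4], [110.1, 30.3], [106.3, 30.3], [102.5, 30.4], [98.6, 30.4], [94.6, 30.6], [90.5, 30.8], [86.4, 30.9], [82.3, 31.1]] slope [-3.14955342e-02  3.36469322e+01]
R [[260.0, 2.0], [260.6, 8.0], [260.5, 14.0], [260.3, 20.0], [260.3, 26.0], [260.0, 32.0], [259.9, 38.0]]
[[124.9, -4.0], [122.2, -4.3], [119.5, -4.3], [116.7, -4.2], [113.9, -4.2], [111.1, -4.1], [108.3, -4.1]] slope [-0.00505225 -3.59174442]
bolts [array([119.1,  54.1]), array([117. , -32.5])]
tip [array([91.6, 13.5]), array([ 91.6, -15.3])]
shoulder [array([29.6, 20.2]), array([ 29.6, -22.4])]
```

Emit:
{"op": "move_arm", "data": {
  "targets": "-1 0 -0.8 0 0 0 1; -1 0 -0.7 1 0 0 0; -1 0 0 1.2 0 0 0; -1 0 0 0.8 0 0 0; -1 0 0 0 0 0 0"
}}

```text
clock: 10.93
eef_pos: [496.3, 42.4, 11.7]
tool_rot: [3.141, 0.003, -0.171]
force: [-0.2, -0.8, -1.1]
width: 42.9
gripper_force: 61.5
```

```bash
cat > look.py <<'E'
from h import *
d=cams.get_image("wrist");st=read_state();p=st["eef_pos"];yaw=st["tool_rot"][2];print(p,yaw,st["force"])
cv2.imwrite("pics/lk.png",d["color"][...,::-1])
g=cv2.GaussianBlur(cv2.cvtColor(d["color"],cv2.COLOR_RGB2GRAY),(1,5),0).astype(int)
m=orange(d)
for r in range(6,240,18):
    c=np.where(m[r])[0];c=c[(c>180)&(c<330)];e=np.where(np.abs(g[r,2:]-g[r,:-2])>25)[0]+1;e=e[(e>150)&(e<350)]
    print(r,(c.min(),c.max()) if len(c) else None,e.tolist())
E
python3 look.py
```

```text
[496.65117285  42.09967699  12.46325664] -0.17140275933675597 [ 5.13499412e-04 -1.72462910e+00 -2.62256084e-01]
6 None [158, 159, 183, 205, 206, 217, 298, 299, 300]
24 None [163, 164, 165, 181, 182, 183, 218, 297, 298, 299, 331, 332]
42 None [217, 218, 219]
60 None [215, 216, 288, 289, 290, 296, 297]
78 None [289, 290, 291, 295, 296, 308, 309]
96 None [289, 290, 291, 294, 295, 326, 327]
114 None [323, 324]
132 None [289, 324, 325, 326]
150 None [321, 322]
168 None [313, 314]
186 None [310, 311]
204 None [209, 210, 220, 221, 222, 286, 287, 288, 289, 299, 300, 307, 308, 309]
222 None [302, 305, 310, 311]
```

Run:
```python
from h import *
d=cams.get_image("wrist");st=read_state();p=st["eef_pos"];yaw=st["tool_rot"][2]
def tool(P): 
    v=P[:2]-p[:2];c,s=np.cos(yaw),np.sin(yaw);return np.array([v[0]*c+v[1]*s,-v[0]*s+v[1]*c]).round(1).tolist()
print("ledge R",[tool(q) for q in onz(d,[[298,24],[296.5,60],[295.5,78],[294.5,96]],45)])
print("tang R",[tool(q) for q in onz(d,[[289,60],[290,78],[290,96]],48+14)],"L",[tool(q) for q in onz(d,[[215.5,60],[218,42]],62)])
print("shoulder", [tool(q) for q in onz(d,[[207,222],[305,222]],70)])
c=cv2.cvtColor(d["color"],cv2.COLOR_RGB2HSV)
for r in (24,60,96,200):print(r,c[r,195:310:1,0].tolist())
```

```text
ledge R [[108.7, -19.5], [94.5, -19.5], [87.0, -19.4], [79.2, -19.2]]
tang R [[93.1, -14.4], [86.4, -15.0], [79.6, -15.3]] L [[93.0, 14.5], [99.4, 13.3]]
shoulder [[27.2, 19.8], [27.2, -23.0]]
24 [132, 132, 138, 140, 138, 132, 133, 133, 133, 137, 133, 135, 133, 137, 133, 133, 133, 133, 130, 133, 133, 130, 132, 140, 150, 135, 140, 140, 143, 150, 140, 143, 140, 140, 140, 135, 150, 150, 150, 150, 150, 158, 170, 160, 160, 150, 140, 150, 140, 150, 135, 135, 150, 150, 150, 150, 150, 150, 140, 140, 140, 140, 135, 138, 140, 140, 150, 150, 150, 150, 158, 158, 150, 150, 150, 160, 140, 143, 135, 150, 150, 150, 150, 150, 165, 150, 150, 158, 150, 150, 150, 150, 150, 150, 150, 150, 150, 150, 150, 150, 140, 135, 150, 150, 130, 140, 140, 135, 140, 130, 135, 140, 135, 135, 128]
60 [100, 105, 105, 90, 105, 75, 75, 0, 0, 120, 105, 120, 120, 90, 90, 105, 105, 105, 90, 0, 12, 14, 15, 15, 15, 15, 15, 15, 15, 15, 15, 15, 15, 15, 15, 15, 15, 15, 15, 15, 15, 15, 15, 15, 15, 15, 15, 16, 16, 15, 15, 15, 15, 15, 15, 15, 15, 15, 15, 15, 15, 15, 15, 15, 15, 15, 15, 15, 15, 15, 15, 15, 15, 15, 15, 15, 15, 15, 15, 
[... 420 characters left out ...]
, 16, 16, 16, 16, 16, 16, 16, 16, 16, 16, 16, 16, 16, 17, 16, 17, 17, 16, 17, 17, 17, 17, 16, 16, 17, 17, 17, 17, 16, 17, 16, 15, 14, 10, 150, 135, 135, 105, 105, 90, 105, 120, 90, 120, 90, 120, 90, 105, 120, 120, 90, 90]
200 [90, 90, 120, 105, 90, 105, 105, 105, 105, 120, 105, 105, 120, 105, 90, 0, 165, 150, 0, 30, 30, 30, 0, 30, 12, 14, 14, 15, 15, 16, 16, 16, 16, 16, 16, 16, 16, 16, 16, 16, 16, 16, 16, 16, 16, 16, 16, 16, 16, 16, 16, 16, 16, 16, 16, 16, 16, 16, 16, 16, 16, 16, 16, 16, 16, 16, 16, 16, 16, 16, 16, 16, 16, 16, 16, 16, 16, 16, 16, 16, 16, 16, 16, 17, 17, 16, 17, 16, 16, 16, 16, 16, 15, 15, 14, 12, 12, 12, 12, 15, 14, 15, 15, 15, 20, 90, 90, 105, 120, 90, 120, 90, 90, 90, 120]
```

Tang centre is about −0.5 and the ledge centre about −2, so I shift 1.3 mm right, lower to 1 mm above the ledge and advance.

Emit:
{"op": "move_arm", "data": {
  "targets": "-1 0 0.13 0.1 0 0 0; -1 0.5 0 0.1 0 0 0; -1 0.5 0 0 0 0 0; -1 0.5 0 0 0 0 0; -1 0 0 0 0 0 0"
}}

```text
clock: 11.45
eef_pos: [514.5, 37.7, 12.0]
tool_rot: [-3.141, -0.003, -0.172]
force: [0.3, 0.5, -1.2]
width: 42.8
gripper_force: 61.5
```

Emit:
{"op": "move_arm", "data": {
  "targets": "-1 0.4 0 0 0 0 0; -1 0.4 0 0 0 0 0; -1 0.3 0 0 0 0 0; -1 0 0 0 0 0 0"
}}

```text
clock: 11.78
eef_pos: [524.2, 36.0, 11.7]
tool_rot: [-3.142, -0.001, -0.172]
force: [0.6, -0.6, -0.7]
width: 42.6
gripper_force: 61.5
```

Emit:
{"op": "move_arm", "data": {
  "targets": "-1 0 0 0.1 0 0 0; -1 0 0 0 0 0 0; -1 0.2 0 0 0 0 0; -1 0.2 0 0 0 0 0; -1 0 0 0 0 0 0"
}}

```text
clock: 12.2
eef_pos: [527.7, 35.4, 10.7]
tool_rot: [-3.142, -0.001, -0.172]
force: [0.7, -0.5, -1.1]
width: 42.7
gripper_force: 61.5
```

Emit:
{"op": "move_arm", "data": {
  "targets": "-1 0.2 0 0 0 0 0; -1 0.2 0 0 0 0 0; -1 0.2 0 0 0 0 0; -1 0 0 0 0 0 0"
}}

```text
clock: 12.53
eef_pos: [533.6, 34.3, 10.7]
tool_rot: [-3.142, -0.001, -0.172]
force: [-0.5, -0.0, -0.6]
width: 42.6
gripper_force: 61.5
```

Emit:
{"op": "move_arm", "data": {
  "targets": "-1 0.2 0 0 0 0 0; -1 0.2 0 0 0 0 0; -1 0.2 0 0 0 0 0; -1 0 0 0 0 0 0"
}}

```text
clock: 12.87
eef_pos: [539.0, 33.0, 10.5]
tool_rot: [3.141, 0.0, -0.172]
force: [-0.5, -1.5, -0.9]
width: 42.5
gripper_force: 61.5
```

Emit:
{"op": "move_arm", "data": {
  "targets": "-1 0.2 0 0 0 0 0; -1 0.2 0 0 0 0 0; -1 0.2 0 0 0 0 0; -1 0 0 0 0 0 0"
}}

```text
clock: 13.2
eef_pos: [545.5, 31.9, 10.7]
tool_rot: [3.141, -0.001, -0.172]
force: [-0.4, -1.6, -1.6]
width: 42.9
gripper_force: 61.4
```

Emit:
{"op": "move_arm", "data": {
  "targets": "-1 0.2 0 0 0 0 0; -1 0.2 0 0 0 0 0; -1 0.1 0 0 0 0 0; -1 0 0 0 0 0 0"
}}

```text
clock: 13.53
eef_pos: [550.3, 31.3, 10.7]
tool_rot: [3.142, -0.001, -0.172]
force: [-0.2, -1.6, -0.9]
width: 42.7
gripper_force: 61.4
```

Emit:
{"op": "move_arm", "data": {
  "targets": "-1 0.1 0 0 0 0 0; -1 0 0 0 0 0 0"
}}

```text
clock: 13.7
eef_pos: [551.0, 31.3, 10.7]
tool_rot: [3.142, -0.0, -0.172]
force: [-0.5, -2.6, 0.2]
width: 42.7
gripper_force: 61.4
```

The plunger is felt (about −1.6 N sideways) and the tip is about 27–29 mm inside. From here I go in single millimetres, checking force each time.

Emit:
{"op": "move_arm", "data": {
  "targets": "-1 0.1 0 0 0 0 0; -1 0 0 0 0 0 0"
}}

```text
clock: 13.87
eef_pos: [551.8, 31.2, 10.6]
tool_rot: [3.142, -0.0, -0.172]
force: [-1.4, -1.7, -0.9]
width: 43.1
gripper_force: 61.4
```

Emit:
{"op": "move_arm", "data": {
  "targets": "-1 0.1 0 0 0 0 0; -1 0 0 0 0 0 0"
}}

```text
clock: 14.03
eef_pos: [552.8, 31.0, 10.6]
tool_rot: [3.142, -0.0, -0.172]
force: [0.6, -2.1, -0.9]
width: 42.8
gripper_force: 61.4
```

Emit:
{"op": "move_arm", "data": {
  "targets": "-1 0.1 0 0 0 0 0; -1 0 0 0 0 0 0"
}}

```text
clock: 14.2
eef_pos: [553.8, 30.8, 10.6]
tool_rot: [-3.142, -0.0, -0.172]
force: [-1.2, -1.4, -0.4]
width: 42.9
gripper_force: 61.4
```

Emit:
{"op": "move_arm", "data": {
  "targets": "-1 0.12 0 0 0 0 0; -1 0 0 0 0 0 0"
}}

```text
clock: 14.37
eef_pos: [555.1, 30.6, 10.6]
tool_rot: [-3.142, -0.0, -0.172]
force: [-0.7, -1.3, -1.3]
width: 42.9
gripper_force: 61.4
```

Emit:
{"op": "move_arm", "data": {
  "targets": "-1 0.12 0 0 0 0 0; -1 0 0 0 0 0 0"
}}

```text
clock: 14.53
eef_pos: [556.3, 30.4, 10.6]
tool_rot: [-3.142, -0.0, -0.172]
force: [-0.5, -1.8, -1.6]
width: 42.5
gripper_force: 61.4
```

Emit:
{"op": "move_arm", "data": {
  "targets": "-1 0.12 0 0 0 0 0; -1 0 0 0 0 0 0"
}}

```text
clock: 14.7
eef_pos: [557.5, 30.2, 10.7]
tool_rot: [-3.142, -0.0, -0.172]
force: [-0.6, -2.2, 0.4]
width: 42.8
gripper_force: 61.4
```

Emit:
{"op": "move_arm", "data": {
  "targets": "-1 0.12 0 0 0 0 0; -1 0 0 0 0 0 0"
}}

```text
clock: 14.87
eef_pos: [558.7, 30.0, 10.6]
tool_rot: [3.142, -0.0, -0.172]
force: [-0.5, -1.3, -1.3]
width: 43.1
gripper_force: 61.4
```

Emit:
{"op": "move_arm", "data": {
  "targets": "-1 0.12 0 0 0 0 0; -1 0 0 0 0 0 0"
}}

```text
clock: 15.03
eef_pos: [559.9, 29.8, 10.6]
tool_rot: [-3.142, -0.0, -0.172]
force: [-1.0, -1.2, -1.4]
width: 42.8
gripper_force: 61.4
```

Emit:
{"op": "move_arm", "data": {
  "targets": "-1 0.12 0 0 0 0 0; -1 0 0 0 0 0 0"
}}

```text
clock: 15.2
eef_pos: [561.0, 29.6, 10.6]
tool_rot: [-3.142, -0.0, -0.172]
force: [-0.2, -1.9, -0.3]
width: 42.9
gripper_force: 61.4
```

Emit:
{"op": "move_arm", "data": {
  "targets": "-1 0.12 0 0 0 0 0; -1 0 0 0 0 0 0"
}}

```text
clock: 15.37
eef_pos: [562.2, 29.4, 10.6]
tool_rot: [-3.142, -0.0, -0.172]
force: [-0.5, -2.0, -1.2]
width: 42.9
gripper_force: 61.4
```

Emit:
{"op": "move_arm", "data": {
  "targets": "-1 0.12 0 0 0 0 0; -1 0 0 0 0 0 0"
}}

```text
clock: 15.53
eef_pos: [563.4, 29.2, 10.7]
tool_rot: [-3.142, -0.0, -0.172]
force: [-0.3, -2.4, -0.5]
width: 43.0
gripper_force: 61.4
```

Emit:
{"op": "move_arm", "data": {
  "targets": "-1 0.12 0 0 0 0 0; -1 0 0 0 0 0 0"
}}

```text
clock: 15.7
eef_pos: [564.6, 29.0, 10.7]
tool_rot: [-3.142, -0.0, -0.172]
force: [-0.4, -2.2, -1.1]
width: 42.6
gripper_force: 61.4
```

Emit:
{"op": "move_arm", "data": {
  "targets": "-1 0.12 0 0 0 0 0; -1 0 0 0 0 0 0"
}}

```text
clock: 15.87
eef_pos: [565.8, 28.8, 10.7]
tool_rot: [-3.142, -0.0, -0.172]
force: [-1.0, -2.3, -2.2]
width: 42.9
gripper_force: 61.4
```

Emit:
{"op": "move_arm", "data": {
  "targets": "-1 0.12 0 0 0 0 0; -1 0 0 0 0 0 0"
}}

```text
clock: 16.03
eef_pos: [566.9, 28.6, 10.6]
tool_rot: [-3.142, -0.0, -0.172]
force: [-0.9, -2.6, -1.4]
width: 42.7
gripper_force: 61.4
```

Emit:
{"op": "move_arm", "data": {
  "targets": "-1 0.12 0 0 0 0 0; -1 0 0 0 0 0 0"
}}

```text
clock: 16.2
eef_pos: [568.1, 28.4, 10.6]
tool_rot: [-3.142, -0.0, -0.172]
force: [-0.1, -0.9, -0.5]
width: 42.6
gripper_force: 61.5
```

Emit:
{"op": "move_arm", "data": {
  "targets": "-1 0.12 0 0 0 0 0; -1 0 0 0 0 0 0"
}}

```text
clock: 16.37
eef_pos: [569.3, 28.2, 10.7]
tool_rot: [-3.142, -0.0, -0.172]
force: [-0.1, -1.2, -1.3]
width: 42.5
gripper_force: 61.5
```

Emit:
{"op": "move_arm", "data": {
  "targets": "-1 0.13 0 0 0 0 0; -1 0 0 0 0 0 0"
}}

```text
clock: 16.53
eef_pos: [570.6, 27.9, 10.7]
tool_rot: [-3.142, -0.0, -0.172]
force: [-0.9, -0.6, -1.3]
width: 42.9
gripper_force: 61.5
```

Emit:
{"op": "move_arm", "data": {
  "targets": "-1 0.13 0 0 0 0 0; -1 0 0 0 0 0 0"
}}

```text
clock: 16.7
eef_pos: [571.9, 27.7, 10.6]
tool_rot: [-3.142, -0.0, -0.172]
force: [0.3, -1.2, -1.6]
width: 42.8
gripper_force: 61.5
```

Emit:
{"op": "move_arm", "data": {
  "targets": "-1 0.13 0 0 0 0 0; -1 0 0 0 0 0 0"
}}

```text
clock: 16.87
eef_pos: [572.7, 27.6, 10.6]
tool_rot: [-3.142, 0.0, -0.172]
force: [-1.9, -0.6, -0.5]
width: 42.6
gripper_force: 61.5
```

Travel fell short (0.8 of 1.3 mm) and force is rising, so this is perhaps the stop. I use a smaller step.

Emit:
{"op": "move_arm", "data": {
  "targets": "-1 0.03 0 0 0 0 0; -1 0 0 0 0 0 0"
}}

```text
clock: 17.03
eef_pos: [572.7, 27.6, 10.5]
tool_rot: [3.142, 0.001, -0.172]
force: [-1.6, -1.6, -0.6]
width: 43.2
gripper_force: 61.5
```

Emit:
{"op": "move_arm", "data": {
  "targets": "-1 0.05 0 0 0 0 0; -1 0 0 0 0 0 0"
}}

```text
clock: 17.2
eef_pos: [572.7, 27.6, 10.5]
tool_rot: [3.142, 0.002, -0.171]
force: [-3.2, -0.8, 1.3]
width: 43.1
gripper_force: 61.5
```

Emit:
{"op": "move_arm", "data": {
  "targets": "-1 0.05 0 0 0 0 0; -1 0 0 0 0 0 0; -1 0 0 0 0 0 0"
}}

```text
clock: 17.45
eef_pos: [572.7, 27.6, 10.4]
tool_rot: [3.142, 0.003, -0.171]
force: [-5.5, -1.3, 1.1]
width: 42.4
gripper_force: 61.6
```

Firmly home: position is held at 572.7 with 5.5 N. I set the pin down on the ledge, keeping the light push, then release.

Emit:
{"op": "move_arm", "data": {
  "targets": "-1 0 0 0.05 0 0 0; -1 0 0 0.05 0 0 0; -1 0 0 0 0 0 0"
}}

```text
clock: 17.7
eef_pos: [572.7, 27.6, 9.4]
tool_rot: [3.142, 0.002, -0.171]
force: [-5.3, -0.4, 1.3]
width: 42.4
gripper_force: 61.7
```

Emit:
{"op": "move_arm", "data": {
  "targets": "-1 0 0 0.05 0 0 0; -1 0 0 0.05 0 0 0; -1 0 0 0 0 0 0"
}}

```text
clock: 17.95
eef_pos: [572.7, 27.6, 9.3]
tool_rot: [-3.141, 0.002, -0.172]
force: [-7.2, -0.7, 8.3]
width: 42.5
gripper_force: 62.6
```

Emit:
{"op": "move_arm", "data": {
  "targets": "-1 0 0 -0.07 0 0 0; 1 0 0 0 0 0 0; 1 0 0 0 0 0 0; 1 0 0 0 0 0 0; 1 0 0 0 0 0 0"
}}

```text
clock: 18.37
eef_pos: [575.3, 27.7, 9.5]
tool_rot: [-3.141, -0.002, -0.171]
force: [-0.4, -0.5, -0.6]
width: 85.3
gripper_force: 0.0
```

Emit:
{"op": "move_arm", "data": {
  "targets": "1 0 0 0 0 0 0; 1 0 0 0 0 0 0; 1 0 0 0 0 0 0; 1 0 0 0 0 0 0; 1 0 0 0 0 0 0"
}}

```text
clock: 18.78
eef_pos: [574.1, 27.3, 9.3]
tool_rot: [-3.142, -0.0, -0.172]
force: [0.7, -0.9, 0.7]
width: 85.7
gripper_force: 0.0
```

Released with no disturbance. I raise the gripper clear and locate the lever grip across two views.

Emit:
{"op": "move_arm", "data": {
  "targets": "1 0 0 -2 0 0 0; 1 0 0 -2.5 0 0 0; 1 0 0 -2.5 0 0 0; 1 0 0 -2.2 0 0 0; 1 0 0 0 0 0 0"
}}

```text
clock: 19.2
eef_pos: [577.3, 27.2, 105.6]
tool_rot: [-3.14, -0.008, -0.172]
force: [0.9, -0.3, 0.5]
width: 85.3
gripper_force: 0.0
```

Run:
```python
from h import *
t=cams.get_image("top");s=cams.get_image("side");w=cams.get_image("wrist");st=read_state();print(st["eef_pos"],st["qpos"].round(2))
def dark(im,x0,x1,y0,y1,th=60):
    g=cv2.cvtColor(im,cv2.COLOR_RGB2GRAY);m=np.zeros_like(g);m[y0:y1,x0:x1]=(g[y0:y1,x0:x1]<th)*255
    c=max(cv2.findContours(m,0,2)[0],key=cv2.contourArea);print(cv2.boundingRect(c),cv2.contourArea(c));return c
for im,b in((t,(216,230,148,165)),(s,(262,276,160,182))):
    c=dark(im["color"],*b);print(c.reshape(-1,2).mean(0))
for z in(89,108,125):print(z,[proj(im,[651.5,76,z])[0].round(1) for im in(t,s,w)])
o=np.zeros((600,800,3),np.uint8);o[:384,:512]=w["color"]
o[:360,520:800]=cv2.resize(t["color"][135:225,205:275],(280,360),interpolation=cv2.INTER_CUBIC)
o[385:600,:510]=cv2.resize(s["color"][160:203,215:317],(510,215),interpolation=cv2.INTER_CUBIC)
cv2.imwrite("pics/m4.png",o[...,::-1])
```

```text
[573.72464794  27.47946955 101.07025257] [-0.25  0.65  0.24  1.83 -0.23  0.69 -1.62]Traceback (most recent call last):
  File "<stdin>", line 7, in <module>
  File "<stdin>", line 5, in dark
ValueError: max() iterable argument is empty
```

Emit:
{"op": "move_arm", "data": {
  "targets": "1 0 0 0 0 0 -7; 1 0 0 0 0 0 -7; 1 0 0 0 0 0 -7; 1 0 0 0 0 0 -7; 1 0 0 0 0 0 -7"
}}

```text
clock: 19.77
eef_pos: [572.9, 27.3, 99.7]
tool_rot: [-3.14, 0.003, 0.445]
force: [-0.5, -0.5, 0.1]
width: 85.9
gripper_force: 0.0
```

Emit:
{"op": "move_arm", "data": {
  "targets": "1 0 0 0 0 0 -7; 1 0 0 0 0 0 -7; 1 0 0 0 0 0 -7; 1 0 0 0 0 0 -7; 1 0 0 0 0 0 -7"
}}

```text
clock: 20.18
eef_pos: [572.8, 27.4, 99.7]
tool_rot: [-3.139, 0.001, 1.056]
force: [-0.0, 0.0, -0.4]
width: 85.0
gripper_force: 0.0
```

Emit:
{"op": "move_arm", "data": {
  "targets": "1 0 0 0 0 0 -7; 1 0 0 0 0 0 -7; 1 0 0 0 0 0 0; 1 0 0 0 0 0 0"
}}

```text
clock: 20.52
eef_pos: [573.1, 27.2, 100.1]
tool_rot: [-3.139, 0.0, 1.291]
force: [-0.5, -0.9, -0.5]
width: 85.4
gripper_force: 0.0
```

Run:
```python
from h import *
t=cams.get_image("top");s=cams.get_image("side");w=cams.get_image("wrist");st=read_state();print(st["eef_pos"],st["tool_rot"],st["qpos"].round(2))
for z in(89,108,125):print(z,[proj(im,[651.5,76,z])[0].round(1) for im in(t,s,w)])
o=np.zeros((600,800,3),np.uint8);o[:384,:512]=w["color"]
o[:360,520:800]=cv2.resize(t["color"][135:225,205:275],(280,360),interpolation=cv2.INTER_CUBIC)
o[385:600,:510]=cv2.resize(s["color"][155:198,215:317],(510,215),interpolation=cv2.INTER_CUBIC)
cv2.imwrite("pics/m4.png",o[...,::-1])
```

```text
[573.71560109  27.322533   100.77633531] [-3.14065466e+00  3.22127136e-04  1.29221977e+00] [ 0.02  0.64 -0.18  1.82  0.17  0.7  -0.53]
89 [array([223.8, 159.1]), array([269. , 174.4]), array([355.1, 111.1])]
108 [array([223. , 157.1]), array([269.2, 169.5]), array([365.7, 113.4])]
125 [array([222.3, 155.3]), array([269.3, 165.1]), array([377.4, 115.9])]
```

View pics/m4.png

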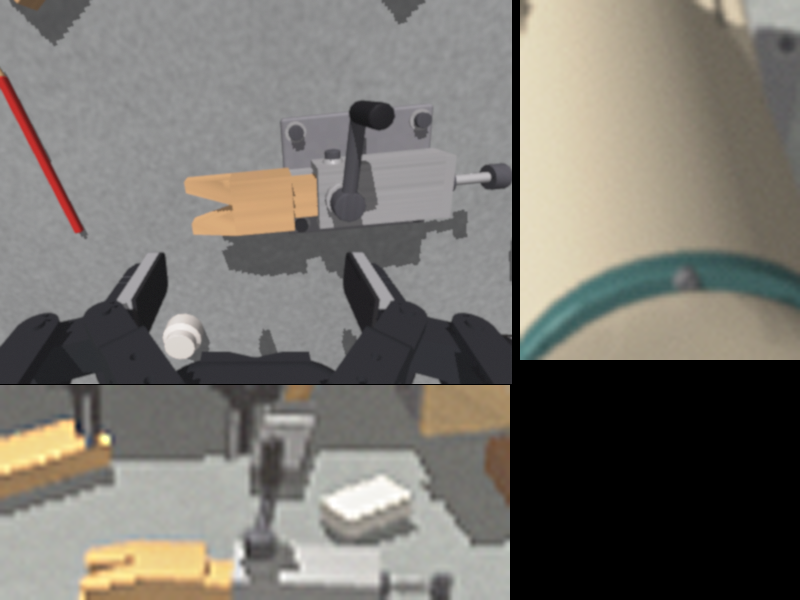

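The wrist view shows the pin seated in the socket and the upright black grip from (355,113) at its foot to (380,114) at its top. This matches the projection of (651.5, 76) within a pixel or two. I move over it and go down.

Emit:
{"op": "move_arm", "data": {
  "targets": "1 1.3 1.2 0 0 0 0; 1 2 1.8 0 0 0 0; 1 2 1.8 0 0 0 0; 1 1.5 1.4 0 0 0 0; 1 0 0 0 0 0 0"
}}

```text
clock: 21.08
eef_pos: [655.8, 80.1, 101.3]
tool_rot: [3.138, -0.004, 1.296]
force: [0.5, 0.2, 0.4]
width: 85.6
gripper_force: 0.0
```

Emit:
{"op": "move_arm", "data": {
  "targets": "1 0 0 0 0 0 0; 1 0 0 0 0 0 0; 1 0 0 0 0 0 0"
}}

```text
clock: 21.33
eef_pos: [651.2, 74.7, 101.1]
tool_rot: [-3.141, 0.001, 1.293]
force: [0.5, -0.1, 0.7]
width: 85.5
gripper_force: 0.0
```

Emit:
{"op": "move_arm", "data": {
  "targets": "1 0.1 0 1.2 0 0 0; 1 0 0 1.2 0 0 0; 1 0 0 1 0 0 0; 1 0 0 0.6 0 0 0; 1 0 0 0 0 0 0"
}}

```text
clock: 21.75
eef_pos: [650.7, 76.3, 58.8]
tool_rot: [-3.138, 0.002, 1.294]
force: [0.1, -0.3, 0.3]
width: 85.4
gripper_force: 0.0
```

Emit:
{"op": "move_arm", "data": {
  "targets": "-1 0 0 0 0 0 0; -1 0 0 0 0 0 0; -1 0 0 0 0 0 0; -1 0 0 0 0 0 0; -1 0 0 0 0 0 0"
}}

```text
clock: 22.17
eef_pos: [652.9, 76.9, 61.8]
tool_rot: [3.141, -0.0, 1.294]
force: [0.2, -0.3, -0.4]
width: 25.6
gripper_force: 0.0
```

Emit:
{"op": "move_arm", "data": {
  "targets": "-1 0 0 0 0 0 0; -1 0 0 0 0 0 0; -1 0 0 0 0 0 0; -1 0 0 0 0 0 0; -1 0 0 0 0 0 0"
}}

```text
clock: 22.58
eef_pos: [652.9, 76.9, 61.8]
tool_rot: [3.141, -0.0, 1.295]
force: [-0.2, -0.2, 4.2]
width: 12.4
gripper_force: 58.5
```

The grip is held (12.4 mm). I now swing it along the arc.

Emit:
{"op": "move_arm", "data": {
  "targets": "-1 -0.03 0.62 0 0 0 5.7; -1 -0.03 0.62 0 0 0 5.7; -1 -0.03 0.62 0 0 0 5.7; -1 0 0 0 0 0 0"
}}

```text
clock: 22.92
eef_pos: [670.6, 68.9, 61.8]
tool_rot: [3.14, -0.001, 0.991]
force: [-0.1, 0.7, 4.5]
width: 12.0
gripper_force: 58.7
```

Emit:
{"op": "move_arm", "data": {
  "targets": "-1 -0.03 0.62 0 0 0 5.7; -1 -0.03 0.62 0 0 0 5.7; -1 -0.03 0.62 0 0 0 5.7; -1 -0.03 0.62 0 0 0 5.7; -1 0 0 0 0 0 0"
}}

```text
clock: 23.33
eef_pos: [688.2, 51.7, 61.8]
tool_rot: [3.141, -0.001, 0.595]
force: [1.1, 0.1, 4.8]
width: 11.7
gripper_force: 58.8
```

Emit:
{"op": "move_arm", "data": {
  "targets": "-1 -0.03 0.62 0 0 0 5.7; -1 -0.03 0.62 0 0 0 5.7; -1 -0.03 0.62 0 0 0 5.7; -1 0 0 0 0 0 0"
}}

```text
clock: 23.67
eef_pos: [696.2, 35.0, 61.8]
tool_rot: [3.141, -0.002, 0.299]
force: [0.8, 0.7, 4.7]
width: 11.8
gripper_force: 58.9
```

Emit:
{"op": "move_arm", "data": {
  "targets": "-1 -0.03 0.62 0 0 0 5.7; -1 -0.03 0.62 0 0 0 5.7; -1 -0.03 0.62 0 0 0 5.7; -1 -0.03 0.5 0 0 0 4.6; -1 0 0 0 0 0 0"
}}

```text
clock: 24.08
eef_pos: [698.8, 12.2, 61.9]
tool_rot: [-3.141, -0.002, -0.077]
force: [1.2, 1.0, 4.2]
width: 11.8
gripper_force: 58.9
```

Emit:
{"op": "move_arm", "data": {
  "targets": "-1 0 0.2 0 0 0 1.8; -1 0 0.2 0 0 0 1.8; -1 0 0 0 0 0 0"
}}

```text
clock: 24.33
eef_pos: [698.5, 9.8, 61.8]
tool_rot: [-3.139, -0.002, -0.14]
force: [3.3, 3.1, 4.9]
width: 12.4
gripper_force: 59.0
```

Emit:
{"op": "move_arm", "data": {
  "targets": "-1 0 0.15 0 0 0 0; -1 0 0 0 0 0 0; -1 0 0 0 0 0 0"
}}

```text
clock: 24.58
eef_pos: [698.5, 9.8, 61.8]
tool_rot: [-3.138, -0.002, -0.138]
force: [3.7, 5.4, 5.0]
width: 12.1
gripper_force: 59.0
```

The lever no longer moves while force rises, so it is at its end stop. I relax the push, open and lift away.

Emit:
{"op": "move_arm", "data": {
  "targets": "-1 0 -0.2 0 0 0 0; 1 0 0 0 0 0 0; 1 0 0 0 0 0 0; 1 0 0 0 0 0 0; 1 0 0 0 0 0 0"
}}

```text
clock: 25.0
eef_pos: [696.1, 7.3, 60.4]
tool_rot: [3.14, 0.002, -0.143]
force: [1.1, 0.9, 0.0]
width: 59.9
gripper_force: 0.0
```

Emit:
{"op": "move_arm", "data": {
  "targets": "1 0 0 0 0 0 0; 1 0 0 0 0 0 0; 1 0 0 -1.5 0 0 0; 1 0 0 -3 0 0 0; 1 0 0 -3 0 0 0"
}}

```text
clock: 25.42
eef_pos: [696.0, 8.2, 135.7]
tool_rot: [3.141, 0.004, -0.142]
force: [1.0, 0.0, 1.2]
width: 86.0
gripper_force: 0.0
```

Emit:
{"op": "move_arm", "data": {
  "targets": "1 0 0 -2.5 0 0 0; 1 0 0 0 0 0 0; 1 0 0 0 0 0 0; 1 0 0 0 0 0 0"
}}

```text
clock: 25.75
eef_pos: [696.7, 8.4, 160.7]
tool_rot: [3.142, 0.001, -0.142]
force: [0.2, 0.2, -0.6]
width: 85.4
gripper_force: 0.0
```

Run:
```python
from h import *
s=cams.get_image("side");w=cams.get_image("wrist");st=read_state();print(st["eef_pos"],st["force"],st["clock"])
g=cv2.cvtColor(s["color"],cv2.COLOR_RGB2GRAY)
hub=np.array([637,16.5]);
for a in(0.09,1.3,1.5):
    P=np.r_[hub+62*np.array([np.cos(1.4-a),np.sin(1.4-a)]),108];u=proj(s,P)[0];i,j=u.round().astype(int);print(a,u.round(1),"dark px near:",int((g[j-5:j+6,i-3:i+4]<75).sum()),"of 77")
# pin position in side before/after: orange extents
m=orange(s)[180:215,215:265];ys,xs=np.where(m);print("pin px",xs.min()+215,xs.max()+215,ys.min()+180,ys.max()+180)
```

```text
[696.27441149   8.47273493 159.7181692 ] [ 1.26941091 -0.20937574 -0.45731681] 25.85
0.09 [269.6 169.4] dark px near: 0 of 77
1.3 [285.9 176.9] dark px near: 18 of 77
1.5 [286.6 178.9] dark px near: 25 of 77
pin px 231 260 187 198
```

The lever is at its end stop and clear of the gripper, and the pin hasn't shifted (left edge still at column 231 in side). I hand the job in.

```bash
python3 -c "
from cell import order
print(order.finish_job())"
```

```text
the job is handed in; nothing more can be done
None
```

The pin is in the socket against the hidden stop (reached at about 5.5 N, peaking near 7 N, below the 12 N limit), the clamp lever is at its end stop, and the job was handed in at about 26 s with no verdict returned.

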